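# Make up two tooling kits for the bending press

### The job

Make up two tooling kits for the bending press from the parts standing on the bench: the leather roller and the brass-hinged clamp shoe go in the teal tray; the beech roller, the blue-topped axle and the aluminium stop block go in the orange tray. Stand each part upright on the tray floor, centred on its own black silhouette, with the two blocks square to the tray. Do not knock any part over, and leave the glass mug, the file and the bent rod where they are.

Things in the scene. Friction and masses are not known exactly. Their poses are not given: they have to be found in the camera images.
- teal_tray: Kit tray with a teal rim, fixed to the bench: 110 (x) x 210 (y) mm, floor 6 mm above the bench, rim 12 mm high, 8 mm thick. Origin: centre of its underside, z up, long side along y. Black silhouettes on its pale floor, in tray mm: 60 mm disc at (0, +48) for the leather roller, rectangle 44 (x) x 64 (y) at (0, -48) for the clamp shoe.
- orange_tray: Kit tray with an orange rim, fixed to the bench: 110 (x) x 290 (y) mm, floor 6 mm above the bench, rim 12 mm high, 8 mm thick. Origin: centre of its underside, z up, long side along y. Black silhouettes on its pale floor, in tray mm: 54 mm disc at (0, +90) for the beech roller, 40 mm disc at (0, 0) for the axle, rectangle 40 (x) x 60 (y) at (0, -90) for the stop block.
- leather_roller: Press roller covered in dark brown leather with a round black rubber hub on its top: upright cylinder 56 mm in diameter, 80 mm high, 0.13 to 0.25 kg. Origin at the centre of its underside, z up.
- beech_roller: Pale bare beech roller with a small steel hub on its top: upright cylinder 50 mm in diameter, 70 mm high, 0.08 to 0.17 kg. Origin at the centre of its underside, z up.
- clamp_shoe: Clamp shoe: mid-brown wooden block with a brass hinge on its top and a teal plate on one end: 40 (x) x 60 (y) x 55 (z) mm (hinge flush to within 3 mm, part of the solid block: it does not move), 0.08 to 0.17 kg. Origin at the centre of its underside, z up, long side along its y; the teal end is at +y. Either way round on its silhouette will do.
- axle: Steel roller axle standing on its flange: foot flange 36 mm in diameter and 8 mm high, shaft 24 mm in diameter up to a height of 85 mm, its top 25 mm bright blue. 0.14 to 0.28 kg. Origin at the centre of its underside, z up.
- stop_block: Silvery aluminium stop block with two black bolt heads flush in its top: 36 (x) x 56 (y) x 55 (z) mm, 0.17 to 0.35 kg. Origin at the centre of its underside, z up, long side along its y. Either way round on its silhouette will do.
- mug: Bystander: empty clear glass mug, 84 mm in diameter, 120 mm high, with a handle. Loose, to be left alone. Origin at the centre of its underside.
- file: Bystander: steel file with a blue handle, 310 mm long, lying flat on the bench beyond the trays, up to 25 mm high. Loose, to be left alone. Origin near its middle, on the bench; x along the file, handle to -x.
- bent_wood: Bystander: bent pale wooden rod, a bow of 160 mm radius and 22 mm thickness, about 300 mm across, lying flat to the robot's left. Loose, to be left alone. Origin on the bench, 30 mm inside the crown of the bow, which lies at +x of it.

How it is judged:
By the outcome, as a careful person would: the job done as asked, in the order asked, and still so for the second after the job is handed in, with the robot touching nothing.
It also fails if it takes over 141 s, if anything falls off the work surface, if the arm or the gripper's body presses on something with over 40 N, if the wrist force passes 120 N, or if a joint passes its speed limit or range.

### The arm

A 7-joint arm with a two-finger parallel gripper is mounted at the origin on the work surface. World frame = base frame: x ahead of the robot, y to its left, z up, the work surface at z = 0. Lengths are in mm, angles in rad, forces in N, time in s.
With the tool pointing down it reaches from about 400 to 875 mm from the base axis. Payload 4.4 kg.
Tool frame: the origin (TCP) lies midway between the tips of the shut fingers; the grasp point (between the pads) lies 19 mm behind it; z points along the fingers, y is the line along which they close (so a half turn about z gives the same grasp; the last joint's range is limited). The gripper opens to 85 mm and grips with 20 to 120 N. Pads are 22 mm wide; open, the fingers measure 114 mm over their backs; the gripper's body (76 mm by 85 mm) begins 54 mm behind the grasp point. The pads swing forward as they close: fully open they stand 13 mm farther back than shut.
Start: joints at [-1.352, 0.628, 0.038, 1.517, -0.027, 0.996, -0.02], TCP at [182.603, 623.838, 231.313] pointing down, gripper open.
Joint ranges: [-3.06, 3.06], [-0.37, 2.12], [-1.25, 1.32], [0.18, 2.47], [-1.1, 4.24], [0.23, 1.98], [-2.94, 2.94]. Speed limits (rad/s): [2.57, 2.57, 3.14, 3.14, 3.14, 3.14, 3.14].

### API

Orientations are given as [roll, pitch, yaw] about the fixed x, y, z axes, in that order (R = Rz(yaw) Ry(pitch) Rx(roll)).
In Python, from cell import readout, optics, order gives the robot as it stands.
- The arm moves only by the shell command python3 -m jog 'ROWS'. ROWS is a JSON object of lists of equal length, an entry for each row: "claw": the opening, from 0 (shut) to 1 (fully open); "xyz": the shift along the tool's x, y, z each as a share of 0.1 m, from -1 to 1, a list of three; "twist": the turn, a rotation vector about the tool's x, y, z each as a share of 180 degrees, from -1 to 1, a list of three. A call has 1 to 12 rows; each row shifts and turns the commanded pose from where the row before left it, along the tool's axes as they then stand; what a row does not reach is not made up. A row lasts 1/8 s, in which the tool goes at most 62.5 mm and 10.7 degrees, less where a joint would pass 70% of its speed; a pose out of reach is approached as far as the arm can. A call with a number of a shift or a turn outside -1 to 1 is refused whole. A call with a gripper value outside its range is refused whole. The fingers move at their own pace and stop on an object; the grip force is fixed at half the most. Time passes only in rows, so rows that do not move let the fingers close. It gives the time, the measured TCP pose, the force, the opening and the grip force at its end, in the units of the state.
- readout.read_state(): the state, without advancing time (a new reading comes with each control period).
- optics.get_image(name): name is "scene" or "top" or "wrist"; returns a dict with "color" (384x512x3 uint8, red, green, blue), "fovy" (degrees; the focal length in pixels is half the picture's height over the tangent of half this angle, whatever the lens; pixels are square), "cx", "cy" (the principal point, pixels), "view" (4x4, takes a point from world to camera coordinates). Camera axes: x right, y up, looking along -z (the intrinsics and any distortion apply to the point x, -y, -z); pixel columns grow to the right and rows downward; lengths in mm; the calibration is good to about 2 mm. A picture is of the moment at which its call begins. There is no depth.
- order.finish_job(): hands the job in; it is judged then, once.
Trained networks look in the newest picture that a camera, given by its name, has taken for a name from the list of things; names that differ only in an ending like _2 or _b are one class to them, and where a whole thing is asked for, a point or a joint stands for the part that bears it (a point fixed in the world has none). Each returns a list of dicts, best first, with "score" (0 to 1); they miss things now and then, are a little off and sometimes report something else, mostly with a low value. They report only what shows in the picture. A call takes as long as a camera call.
- optics.boxes_of(camera, label): "rect" ([left, top, width, height] in pixels, round what is visible of it).
The state is a dict: "clock": time; "qpos": joint angles; "qd": joint speeds; "tau": joint torques, N m; "eef_pos": TCP position; "tool_rot": TCP orientation; "force": force on the tool from outside, world axes, zero at the start; "torque": the same for the moment, N m; "width": finger opening in mm; "gripper_force": force on a finger pad.
Only numpy, scipy, OpenCV 4.12 (cv2) and the standard library are available. Lean on these libraries where they do the work, as an engineer would, in place of code of your own. Each camera call takes 0.05 s, during which the arm holds its last target. There are 200 camera calls.

## Working session

There is one attempt and no reset: what is moved stays moved. The work goes in short steps, Python scripts to look and compute and a shell command to move; the robot and the scene stay as the last step left them, time stands still between calls to the robot, and variables do not carry over. Pictures are saved under pics/ and viewed, at most 14 in all, crops included, and the job is handed in when it is done.

```bash
ls; mkdir -p pics
python3 - <<'E'
from cell import readout, optics
import cv2, numpy as np
s=readout.read_state(); print(s)
for n in ["scene","top","wrist"]:
    d=optics.get_image(n); cv2.imwrite(f"pics/{n}0.png",cv2.cvtColor(d["color"],cv2.COLOR_RGB2BGR))
    print(n,d["fovy"],d["cx"],d["cy"],np.round(d["view"],3).tolist(), [k for k in d])
E
```

```text
pics
{'clock': 0.0, 'qpos': array([-1.35180315,  0.62934807,  0.03843947,  1.51840311, -0.02704545,
        0.99633532, -0.01998133]), 'qd': array([ 1.30883191e-03, -9.93137279e-05, -2.14681752e-03, -1.18782588e-03,
       -2.55386434e-03, -1.47482217e-03, -2.69503279e-04]), 'tau': array([-1.84781607e-04, -5.63406944e+01,  1.22622807e+00, -1.93447387e+01,
        1.09674680e-02,  1.05470579e-02, -3.89561706e-06]), 'eef_pos': array([182.39754463, 623.19791636, 230.37657946]), 'tool_rot': array([-3.13961616e+00, -1.23538709e-05,  2.85679461e+00]), 'force': array([ 0.06731369, -0.5123747 ,  0.30832896]), 'torque': array([ 0.00045478, -0.04640016,  0.04851817]), 'gripper_force': 0.0, 'width': 85.10207058398505}
scene 57.43018856032218 246.38230212140186 198.60896951658665 [[-0.823, 0.568, 0.011, 469.361], [-0.485, -0.712, 0.508, 276.009], [0.296, 0.413, 0.861, -1325.306], [0.0, 0.0, 0.0, 1.0]] ['color', 'fovy', 'cx', 'cy', 'view']
top 47.89959224285906 256.0487057203499 191.19761497378337 [[0.02, -1.0, -0.012, 32.771], [0.992, 0.019, 0.127, -558.125], [-0.127, -0.014, 0.992, -1358.309], [0.0, 0.0, 0.0, 1.0]] ['color', 'fovy', 'cx', 'cy', 'view']
wrist 60.22857406747 254.94623848296038 194.0909297282109 [[0.282, 0.96, -0.002, -648.868], [-0.907, 0.266, -0.328, 42.562], [-0.314, 0.094, 0.945, -380.694], [0.0, 0.0, 0.0, 1.0]] ['color', 'fovy', 'cx', 'cy', 'view']
```

View pics/top0.png

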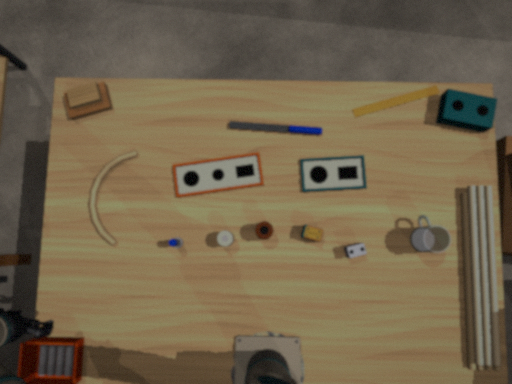

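View pics/scene0.png

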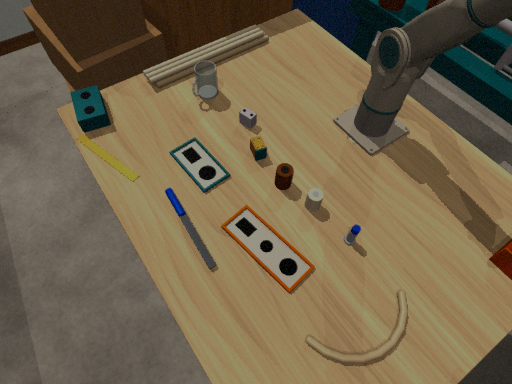

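View pics/wrist0.png

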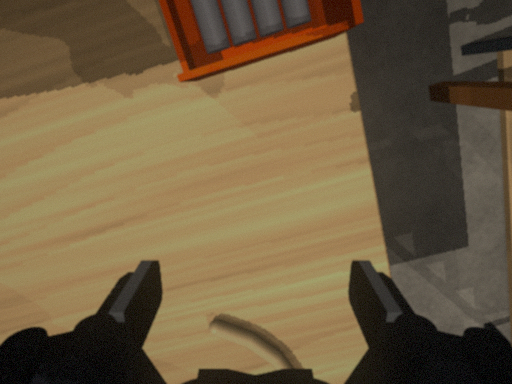

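```bash
cat > h.py <<'E'
import numpy as np, cv2
from scipy.spatial.transform import Rotation as R
from cell import readout, optics
def cam(n):
    d=optics.get_image(n); f=192/np.tan(np.radians(d["fovy"]/2)); V=np.array(d["view"])
    return d["color"], (f,d["cx"],d["cy"],V)
def unproj(c,uv,z):
    f,cx,cy,V=c; uv=np.atleast_2d(uv).astype(float)
    r=np.c_[(uv[:,0]-cx)/f,-(uv[:,1]-cy)/f,-np.ones(len(uv))]@V[:3,:3]
    o=-V[:3,:3].T@V[:3,3]; t=(z-o[2])/r[:,2]
    return o+r*t[:,None]
def proj(c,p):
    f,cx,cy,V=c; q=np.atleast_2d(p)@V[:3,:3].T+V[:3,3]
    return np.c_[cx-f*q[:,0]/q[:,2], cy+f*q[:,1]/q[:,2]]
def centroid(w,box):   # weighted centroid of w in box (l,t,r,b)
    l,t,r,b=box; s=w[t:b,l:r].astype(float); ys,xs=np.mgrid[t:b,l:r]
    return np.array([(s*xs).sum(),(s*ys).sum()])/s.sum()
def rows(dw,dyaw=0):   # world shift/turn -> total in tool axes (at present orientation)
    s=readout.read_state(); T=R.from_euler("xyz",s["tool_rot"])
    return T.inv().apply(dw)/100, T.inv().apply([0,0,dyaw])/np.pi
E
python3 - <<'E'
from h import *
im,c=cam("top"); g=im.max(2).astype(float)
w=np.clip(110-g,0,70)
for n,(u,v) in dict(o1=(190,178),o2=(217,174),o3=(244,171),t1=(319,174),t2=(347,172)).items():
    p=centroid(w,(u-11,v-9,u+12,v+10)); print(n,p.round(2),unproj(c,p,6)[0].round(1))
for n,(u,v,z) in dict(lea=(264,228,80),bee=(225,237,70),axle=(174,242,85),clamp=(313,232,55),stop=(356,249,55)).items(): print(n,unproj(c,(u,v),z)[0].round(1))
for n in ["teal_tray","orange_tray","leather_roller","beech_roller","clamp_shoe","axle","stop_block","mug"]:
    print(n,[(np.round(b["rect"],1).tolist(),round(b["score"],2)) for b in optics.boxes_of("top",n)][:2])
s=readout.read_state(); im,cw=cam("wrist"); V=cw[3]
T=R.from_euler("xyz",s["tool_rot"])
print("cam in tool",T.inv().apply(-V[:3,:3].T@V[:3,3]-s["eef_pos"]), T.as_matrix().T@V[:3,:3].T)
cr=cv2.resize(cv2.cvtColor(cam("top")[0],cv2.COLOR_RGB2BGR)[145:265,160:380],None,fx=3.6,fy=3.6,interpolation=cv2.INTER_CUBIC); cv2.imwrite("pics/crop1.png",cr)
E
```

```text
o1 [190.78 178.22] [600.5 261.2   6. ]
o2 [217.66 174.33] [615.2 172.4   6. ]
o3 [244.52 170.47] [629.8  83.7   6. ]
t1 [318.22 174.07] [ 622.1 -160.3    6. ]
t2 [347.33 172.37] [ 629.5 -256.3    6. ]
lea [437.7  16.1  80. ]
bee [407.8 136.6  70. ]
axle [389.1 291.7  85. ]
clamp [ 429.2 -137.9   55. ]
stop [ 379.1 -272.    55. ]
teal_tray [([301.0, 157.6, 64.6, 36.4], 0.7), ([344.3, 242.4, 24.5, 13.9], 0.39)]
orange_tray [([171.2, 154.8, 92.4, 37.3], 0.77)]
leather_roller [([256.3, 221.2, 17.6, 18.0], 0.84)]
beech_roller [([217.5, 233.1, 16.1, 14.3], 0.54)]
clamp_shoe [([297.5, 226.3, 28.1, 13.3], 0.82)]
axle [([166.5, 236.6, 16.0, 14.2], 0.67)]
stop_block [([343.3, 241.0, 23.6, 17.9], 0.84)]
mug [([414.0, 214.1, 37.0, 39.2], 0.72)]
cam in tool [  84.19803702   -0.16524321 -142.1558138 ] [[-6.32716510e-04  9.44726731e-01  3.27858205e-01]
 [ 9.99999767e-01  6.82005292e-04 -3.53575646e-05]
 [-2.57004267e-04  3.27858106e-01 -9.44726943e-01]]
```

View pics/crop1.png

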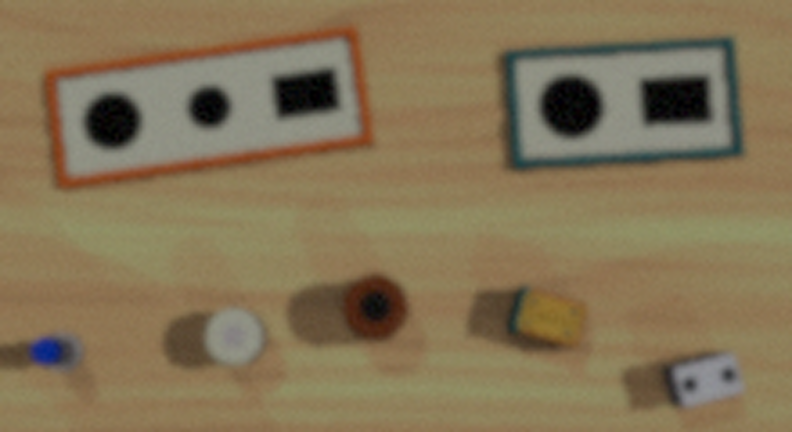

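```bash
python3 -m jog '{"claw":[1,1,1,1,1,1,1],"xyz":[[0,0,0],[0,0,0],[0,0,0],[0,0,0],[0,0,0],[0,0,0],[0,0,0]],"twist":[[0,0,0.0585],[0,0,0.0585],[0,0,0.0585],[0,0,0.0585],[0,0,0.0585],[0,0,0.0585],[0,0,0.0585]]}'; python3 -m jog '{"claw":[1,1,1,1,1,1,1,1,1,1,1,1],"xyz":[[-0.5,0.21,0.03],[-0.5,0.21,0.03],[-0.5,0.21,0.03],[-0.5,0.21,0.03],[-0.5,0.21,0.03],[-0.5,0.21,0.03],[-0.5,0.21,0.03],[-0.5,0.21,0.03],[-0.5,0.21,0.03],[-0.5,0.21,0.03],[-0.5,0.21,0.03],[-0.5,0.21,0.03]],"twist":[[0,0,0],[0,0,0],[0,0,0],[0,0,0],[0,0,0],[0,0,0],[0,0,0],[0,0,0],[0,0,0],[0,0,0],[0,0,0],[0,0,0]]}'; python3 -c "
from h import *
print(readout.read_state()['qpos'].round(2))"
```

```text
clock: 1.58
eef_pos: [182.5, 623.9, 231.4]
tool_rot: [-3.141, -0.0, 1.564]
force: [-0.0, -0.4, -0.1]
width: 85.0
gripper_force: 0.0
clock: 3.08
eef_pos: [435.2, 22.3, 195.5]
tool_rot: [3.14, -0.0, 1.571]
force: [-0.3, -0.0, 0.9]
width: 85.4
gripper_force: 0.0
[-0.41  0.41  0.4   2.14 -0.26  0.64  0.17]
```

Run:
```python
from h import *
im,c=cam("wrist"); print(proj(c,[[437.7,16.1,80]]))
cv2.imwrite("pics/w1.png",cv2.cvtColor(im,cv2.COLOR_RGB2BGR))
for n in ["leather_roller"]: print(optics.boxes_of("wrist",n)[:2])
```

```text
[[257.36801447 195.42404192]]
[{'rect': [221.7, 142.4, 67.3, 81.2], 'score': 0.79}]
```

View pics/w1.png

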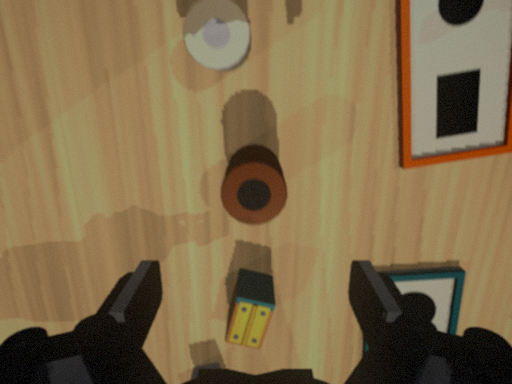

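```bash
cat >> h.py <<'E'
def blob(mask,uv):   # centroid & minAreaRect of the connected blob nearest uv
    n,l,st,ce=cv2.connectedComponentsWithStats(mask.astype(np.uint8))
    k=[i for i in range(1,n) if st[i,4]>60]; i=min(k,key=lambda i:np.hypot(*(ce[i]-uv)))
    pts=np.argwhere(l==i)[:,::-1].astype(np.float32)
    return ce[i],st[i],cv2.minAreaRect(pts)
E
python3 - <<'E'
from h import *
im,c=cam("wrist"); g=im.max(2)
ce,st,_=blob(g<45,(254,194)); print(ce,st,unproj(c,ce,80).round(1))
hsv=cv2.cvtColor(im,cv2.COLOR_RGB2HSV)
print(im[194,235],im[194,272],im[160,254],im[125,254])
s=readout.read_state(); print(s["eef_pos"].round(1))
E
```

```text
[250.53175775 186.23781388] [235 172  32  30 677] [[434.   18.6  80. ]]
[79 51 32] [106  63  36] [93 48 21] [106  83  54]
[435.3  20.5 195.5]
```

```bash
python3 -m jog '{"claw":[1,1],"xyz":[[0,0,0],[0,0,0]],"twist":[[0,0,0],[0,0,0]]}'
python3 - <<'E'
from h import *
im,c=cam("wrist"); g=im.max(2)
for th in (40,45,55,65):
  ce,st,_=blob(g<th,(254,194)); print(ce,st,unproj(c,ce,80).round(1))
V=c[3]; s=readout.read_state(); print(s["eef_pos"].round(1), (-V[:3,:3].T@V[:3,3]).round(1),s["tool_rot"])
cv2.imwrite("pics/w2.png",cv2.cvtColor(im[100:260,180:340],cv2.COLOR_RGB2BGR))
E
```

```text
clock: 3.48
eef_pos: [433.9, 25.4, 195.3]
tool_rot: [-3.141, -0.001, 1.573]
force: [0.1, -0.1, -0.7]
width: 85.2
gripper_force: 0.0
[256.68531469 193.74825175] [240 182  30  30 286] [[435.6  20.7  80. ]]
[254.81378299 196.44868035] [239 182  32  30 682] [[434.1  18.4  80. ]]
[254.63307494 196.54909561] [239 182  32  30 774] [[434.   18.3  80. ]]
[254.72582619 196.59608323] [239 181  33  32 817] [[434.   18.3  80. ]]
[434.   25.3 195.3] [434.2 109.7 337.5] [-3.14137145e+00 -5.56879457e-04  1.57333222e+00]
```

View pics/w2.png

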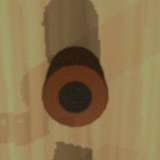

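```bash
python3 -m jog '{"claw":[1,1,1,1,1,1,0,0,0,0,0,0],"xyz":[[-0.07,0,0],[0,0,0.4],[0,0,0.4],[0,0,0.4],[0,0,0.4],[0,0,0],[0,0,0],[0,0,0],[0,0,0],[0,0,0],[0,0,0],[0,0,0]],"twist":[[0,0,0],[0,0,0],[0,0,0],[0,0,0],[0,0,0],[0,0,0],[0,0,0],[0,0,0],[0,0,0],[0,0,0],[0,0,0],[0,0,0]]}'
```

```text
clock: 5.03
eef_pos: [435.2, 17.5, 39.8]
tool_rot: [3.139, -0.002, 1.571]
force: [-1.2, 0.3, 5.9]
width: 54.6
gripper_force: 63.0
```

```bash
python3 -m jog '{"claw":[0,0,0,0,0,0,0,0,0,0,0,0],"xyz":[[0,0,-0.5],[0,0,-0.5],[-0.34,0.267,-0.05],[-0.34,0.267,-0.05],[-0.34,0.267,-0.05],[-0.34,0.267,-0.05],[-0.34,0.267,-0.05],[-0.34,0.267,-0.05],[-0.34,0.267,0],[0,0,0],[0,0,0],[0,0,0]],"twist":[[0,0,0],[0,0,0],[0,0,0],[0,0,0],[0,0,0],[0,0,0],[0,0,0],[0,0,0],[0,0,0],[0,0,0],[0,0,0],[0,0,0]]}'
python3 - <<'E'
from h import *
im,c=cam("wrist"); cv2.imwrite("pics/w3.png",cv2.cvtColor(im,cv2.COLOR_RGB2BGR))
print(proj(c,[[622.1,-160.3,6]]),readout.read_state()["eef_pos"].round(1))
E
```

```text
clock: 6.52
eef_pos: [620.8, -219.4, 168.0]
tool_rot: [-3.141, -0.003, 1.571]
force: [0.1, 0.6, -2.2]
width: 54.9
gripper_force: 64.7
[[256.15325379 109.61098625]] [ 620.9 -219.6  168. ]
```

View pics/w3.png

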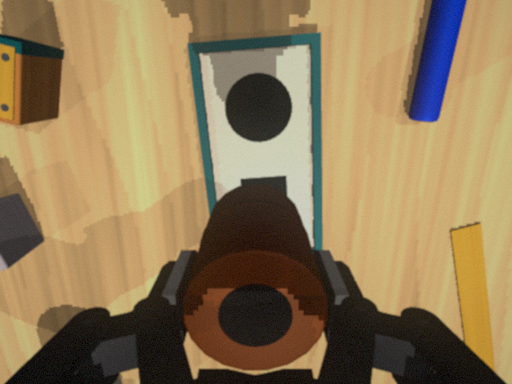

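Run:
```python
from h import *
im,c=cam("wrist"); g=im.max(2); s=readout.read_state(); e=s["eef_pos"]
for th in (45,60,75):
  d,st,_=blob(g<th,(258,107)); P=unproj(c,d,6)[0]; print(th,d,st,P.round(1))
m=(g<45); m[:, :205]=0; m[:,310:]=0; m[:270]=0; m[360:]=0
h,st,_=blob(m,(255,315)); H=unproj(c,h,e[2]+40.2)[0]; print(h,st,(H-e).round(1)); print("delta",(P-H).round(1), e.round(1))
```

```text
45 [257.13713539  99.9965172 ] [ 227   74   63   61 2297] [ 623.1 -152.1    6. ]
60 [257.77642878 106.522061  ] [ 226   74   65   66 3377] [ 623.7 -157.7    6. ]
75 [257.80312681 106.54429647] [ 226   73   65   68 3454] [ 623.7 -157.8    6. ]
[254.86511098 314.61126921] [ 219  284   73   62 3514] [ 0.3  1.5 40.2]
delta [   2.4   60.4 -202.2] [ 621.  -219.7  168. ]
```

```bash
python3 -m jog '{"claw":[0,0,0,0,0,0,0,0,0],"xyz":[[0.3,0.023,0],[0.295,0,0],[0,0,0],[0,0,0.35],[0,0,0.35],[0,0,0.35],[0,0,0.1],[0,0,0],[0,0,0]],"twist":[[0,0,0],[0,0,0],[0,0,0],[0,0,0],[0,0,0],[0,0,0],[0,0,0],[0,0,0],[0,0,0]]}'
```

```text
clock: 7.75
eef_pos: [624.7, -162.0, 54.4]
tool_rot: [3.139, -0.001, 1.57]
force: [0.6, 0.1, -1.0]
width: 55.1
gripper_force: 64.7
```

```bash
python3 -m jog '{"claw":[0,0,0],"xyz":[[0,0,0.03],[0,0,0.03],[0,0,0]],"twist":[[0,0,0],[0,0,0],[0,0,0]]}'
python3 - <<'E'
from h import *
for i in range(4): cam("top"); print(readout.read_state()["eef_pos"].round(2))
E
```

```text
clock: 8.12
eef_pos: [623.5, -161.1, 46.7]
tool_rot: [-3.141, -0.002, 1.571]
force: [0.6, 0.1, -2.0]
width: 54.8
gripper_force: 64.7
[ 623.52 -161.18   46.77]
[ 623.58 -161.24   46.79]
[ 623.62 -161.26   46.82]
[ 623.61 -161.31   46.83]
```

```bash
python3 -m jog '{"claw":[0,0,1,1,1,1,1,1,1,1],"xyz":[[0.008,0,0.006],[0,0,0],[0,0,0],[0,0,0],[0,0,0],[0,0,-0.3],[0,0,-0.4],[0,0,-0.4],[0,0,-0.4],[0,0,0]],"twist":[[0,0,0],[0,0,0],[0,0,0],[0,0,0],[0,0,0],[0,0,0],[0,0,0],[0,0,0],[0,0,0],[0,0,0]]}'
python3 - <<'E'
from h import *
im,c=cam("wrist"); im,c=cam("wrist"); im,c=cam("wrist"); print(readout.read_state()["eef_pos"].round(1))
cv2.imwrite("pics/w4.png",cv2.cvtColor(im,cv2.COLOR_RGB2BGR))
E
```

```text
clock: 9.57
eef_pos: [625.6, -161.9, 200.0]
tool_rot: [3.135, 0.0, 1.57]
force: [-0.0, -1.0, -0.3]
width: 85.7
gripper_force: 0.0
[ 623.  -160.2  195.4]
```

View pics/w4.png

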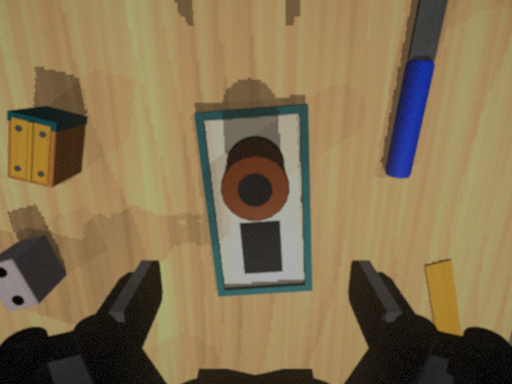

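Run:
```python
from h import *
im,c=cam("wrist"); g=im.max(2); hsv=cv2.cvtColor(im,cv2.COLOR_RGB2HSV)
h,st,_=blob(g<60,(255,190)); H=unproj(c,h,86)[0]; print("hub",h,st,H.round(1))
m=g<60; m[:224]=0
r,st,mr=blob(m,(262,247)); print("rect",r,st,unproj(c,r,6).round(1)); b=unproj(c,cv2.boxPoints(mr),6); print(b.round(1).tolist())
t=((hsv[...,0]>80)&(hsv[...,0]<100)&(hsv[...,1]>110)&(g<130)); t[:, :180]=0; t[:,330:]=0
d,st,_=blob(t,(255,200)); print(st)
n,l=cv2.connectedComponents(t.astype(np.uint8)); pts=np.argwhere(t)[:,::-1]
w=unproj(c,pts,12)[:,:2].astype(np.float32); mr=cv2.minAreaRect(w); print(mr)
```

```text
hub [255.47251462 190.09473684] [239 174  34  33 855] [ 623.6 -159.5   86. ]
rect [261.82450142 247.27692308] [ 242  224   40   49 1755] [[ 630.7 -253.5    6. ]]
[[608.4, -225.4, 6.0], [649.2, -223.1, 6.0], [653.5, -283.6, 6.0], [610.5, -286.2, 6.0]]
[302 129   9 162 674]
((627.2071533203125, -205.6771240234375), (106.59140014648438, 206.6709747314453), 4.194458484649658)
```

```bash
python3 -m jog '{"claw":[1,1,1,1,1,1,1],"xyz":[[0.05,-0.48,0],[0.05,-0.48,0],[0.05,-0.48,0],[0.05,-0.48,0],[0,0,0],[0,0,0],[0,0,0]],"twist":[[0,0,0.055],[0,0,0],[0,0,0],[0,0,0],[0,0,0],[0,0,0],[0,0,0]]}'
python3 - <<'E'
from h import *
im,c=cam("wrist"); cv2.imwrite("pics/w5.png",cv2.cvtColor(im,cv2.COLOR_RGB2BGR))
print(readout.read_state()["eef_pos"].round(1),readout.read_state()["tool_rot"])
E
```

```text
clock: 10.65
eef_pos: [437.5, -116.5, 196.1]
tool_rot: [3.141, -0.001, 1.398]
force: [-1.1, 0.9, -0.3]
width: 85.1
gripper_force: 0.0
[ 437.3 -116.5  196. ] [ 3.14147383e+00 -8.66660217e-04  1.39795449e+00]
```

View pics/w5.png

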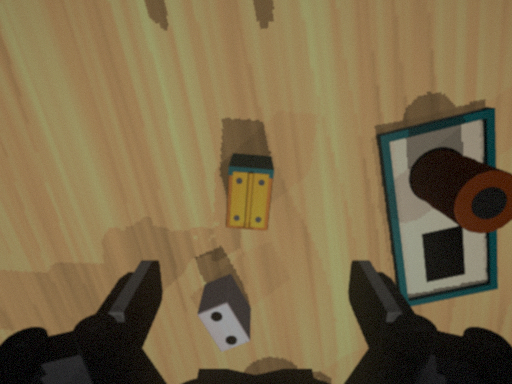

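Run:
```python
from h import *
im,c=cam("wrist"); hsv=cv2.cvtColor(im,cv2.COLOR_RGB2HSV); g=im.max(2)
for name,m,uv in (("yel",(hsv[...,0]<28)&(hsv[...,0]>15)&(hsv[...,1]>160),(249,200)),("yel+teal",((hsv[...,0]<28)&(hsv[...,0]>15)&(hsv[...,1]>160))|((hsv[...,0]>80)&(hsv[...,0]<105)&(hsv[...,1]>100)&(g>40)),(249,200)),("stop",(hsv[...,1]<60)&(g>100),(225,325))):
  k=cv2.morphologyEx(m.astype(np.uint8),cv2.MORPH_CLOSE,np.ones((7,7)))
  n,l,st,ce=cv2.connectedComponentsWithStats(k); i=l[uv[1],uv[0]]; print(name,i,st[i])
  if i==0: continue
  w=unproj(c,np.argwhere(l==i)[:,::-1],55)[:,:2].astype(np.float32); print(cv2.minAreaRect(w),w.mean(0))
```

```text
yel 3 [ 227  172   44   58 2152]
((428.4721374511719, -135.8659210205078), (53.59352111816406, 38.44279861450195), 75.83049774169922) [ 428.30215 -135.07469]
yel+teal 3 [ 227  167   46   63 2406]
((429.053955078125, -133.5687255859375), (58.344886779785156, 38.4409294128418), 75.85260772705078) [ 428.99655 -132.21002]
stop 2 [ 198  303   52   49 1316]
((377.75262451171875, -270.58221435546875), (35.370704650878906, 55.358131408691406), 15.306087493896484) [ 377.68048 -270.1036 ]
```

```bash
python3 -m jog '{"claw":[1,1,1,1,1,1,1,1,1],"xyz":[[0,0,0],[-0.19,-0.038,0.2],[0,0,0.4],[0,0,0.4],[0,0,0.4],[0,0,0.2],[0,0,0.1],[0,0,0],[0,0,0]],"twist":[[0,0,0.0236],[0,0,0],[0,0,0],[0,0,0],[0,0,0],[0,0,0],[0,0,0],[0,0,0],[0,0,0]]}'; python3 -m jog '{"claw":[0,0,0,0,0,0],"xyz":[[0,0,0.03],[0,0,0],[0,0,0],[0,0,0],[0,0,0],[0,0,0]],"twist":[[0,0,0],[0,0,0],[0,0,0],[0,0,0],[0,0,0],[0,0,0]]}'
```

```text
clock: 11.88
eef_pos: [428.6, -133.6, 26.9]
tool_rot: [3.141, -0.001, 1.324]
force: [-0.8, 0.2, -0.1]
width: 85.4
gripper_force: 0.0
clock: 12.62
eef_pos: [428.2, -133.2, 23.7]
tool_rot: [3.141, -0.002, 1.324]
force: [-0.7, -0.2, 4.5]
width: 39.3
gripper_force: 60.9
```

```bash
python3 -m jog '{"claw":[0,0,0,0,0,0,0,0,0,0,0,0],"xyz":[[0,0,-0.5],[0,0,-0.5],[0,0,-0.2],[0,0,0],[-0.272,0.385,0],[-0.272,0.385,0],[-0.272,0.385,0],[-0.272,0.385,0],[-0.272,0.385,0],[0,0,0],[0,0,0],[0,0,0]],"twist":[[0,0,0],[0,0,0],[0,0,-0.05],[0,0,-0.0525],[0,0,0],[0,0,0],[0,0,0],[0,0,0],[0,0,0],[0,0,0],[0,0,0],[0,0,0]]}'
python3 - <<'E'
from h import *
im,c=cam("wrist"); cv2.imwrite("pics/w6.png",cv2.cvtColor(im,cv2.COLOR_RGB2BGR))
print(readout.read_state()["eef_pos"].round(1),readout.read_state()["tool_rot"])
s=readout.read_state(); e=s["eef_pos"]; hsv=cv2.cvtColor(im,cv2.COLOR_RGB2HSV)
m=(hsv[...,0]<28)&(hsv[...,0]>15)&(hsv[...,1]>160); m[:230]=0
ys,xs=np.nonzero(m); ok=(xs>170)&(xs<340); xs,ys=xs[ok],ys[ok]; print(xs.min(),xs.max(),ys.min(),ys.max())
k=(m*255).astype(np.uint8)
w=unproj(c,np.c_[xs,ys],e[2]-23.7+55)[:,:2]-e[:2]; T=R.from_euler("xyz",s["tool_rot"]).as_matrix()[:2,:2]
print(np.percentile(w@T,[2,98],axis=0).round(1))
E
```

```text
clock: 14.12
eef_pos: [629.0, -253.8, 142.8]
tool_rot: [-3.141, -0.003, 1.645]
force: [0.4, 0.6, -1.4]
width: 39.3
gripper_force: 61.4
[ 629.3 -253.9  143. ] [-3.14103591e+00 -2.67558332e-03  1.64552299e+00]
171 339 248 383
[[-38.6 -26.8]
 [ 23.7  27.3]]
```

View pics/w6.png

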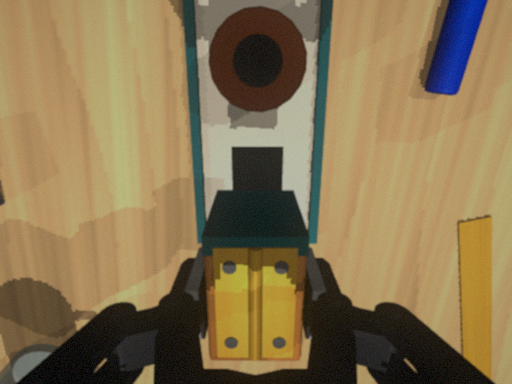

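Run:
```python
from h import *
im,c=cam("wrist"); s=readout.read_state(); e=s["eef_pos"]; T=R.from_euler("xyz",s["tool_rot"]).as_matrix()[:2,:2]
zt=e[2]-23.7+55
for u,v,z in ((256,245,zt),(256,360,zt),(206,300,zt),(305,300,zt),(257,147,6),(232.5,165,6),(282.5,165,6)):
  print(u,v,((unproj(c,(u,v),z)[0]-e)[:2]@T).round(1), unproj(c,(u,v),z)[0].round(1))
h,st,_=blob(im.max(2)<45,(258,60)); print(st,unproj(c,h,86).round(1))
```

```text
256 245 [25.8  0.6] [ 628.2 -228.2  174.5]
256 360 [-29.2   0.6] [ 632.3 -283.   174.5]
206 300 [  1.4 -19.3] [ 610.2 -254.1  174.5]
305 300 [ 1.4 20.1] [ 649.5 -251.1  174.5]
257 147 [30.3  1.8] [ 629.  -223.6    6. ]
232.5 165 [ 14.6 -19.4] [ 609.1 -240.9    6. ]
282.5 165 [14.6 23.9] [ 652.3 -237.7    6. ]
[ 232   34   50   53 2054] [[ 623.7 -159.5   86. ]]
```

```bash
python3 -m jog '{"claw":[0,0,0,0,0,0,0,0,0],"xyz":[[-0.021,0.014,0],[0,0,0],[0,0,0.35],[0,0,0.35],[0,0,0.3],[0,0,0.08],[0,0,0],[0,0,0],[0,0,0]],"twist":[[0,0,0],[0,0,0],[0,0,0],[0,0,0],[0,0,0],[0,0,0],[0,0,0],[0,0,0],[0,0,0]]}'
```

```text
clock: 15.35
eef_pos: [632.5, -256.9, 36.4]
tool_rot: [3.139, -0.001, 1.646]
force: [-0.0, 0.2, -1.4]
width: 39.0
gripper_force: 61.4
```

```bash
python3 -m jog '{"claw":[0,0,0,0],"xyz":[[0,0,0.03],[0,0,0.025],[0,0,0],[0,0,0]],"twist":[[0,0,0],[0,0,0],[0,0,0],[0,0,0]]}'
```

```text
clock: 15.85
eef_pos: [631.8, -256.5, 29.8]
tool_rot: [3.141, -0.002, 1.646]
force: [-0.9, 1.9, 2.1]
width: 39.4
gripper_force: 61.8
```

```bash
python3 -m jog '{"claw":[1,1,1,1,1,1,1,1],"xyz":[[0,0,0],[0,0,0],[0,0,0],[0,0,-0.3],[0,0,-0.4],[0,0,-0.5],[0,0,-0.4],[0,0,0]],"twist":[[0,0,0],[0,0,0],[0,0,0],[0,0,0],[0,0,0],[0,0,0],[0,0,0],[0,0,-0.028]]}';  python3 -m jog '{"claw":[1,1,1,1,1,1,1,1,1,1,1],"xyz":[[0.516,-0.202,0],[0.516,-0.202,0],[0.516,-0.202,0],[0.516,-0.202,0],[0.516,-0.202,0],[0.516,-0.202,0],[0.516,-0.202,0],[0.516,-0.202,0],[0,0,0],[0,0,0],[0,0,0]],"twist":[[0,0,0],[0,0,0],[0,0,0],[0,0,0],[0,0,0],[0,0,0],[0,0,0],[0,0,0],[0,0,0],[0,0,0],[0,0,0]]}'
python3 - <<'E'
from h import *
im,c=cam("wrist"); cv2.imwrite("pics/w7.png",cv2.cvtColor(im,cv2.COLOR_RGB2BGR))
s=readout.read_state(); print(s["eef_pos"].round(1),s["tool_rot"])
hsv=cv2.cvtColor(im,cv2.COLOR_RGB2HSV); p=proj(c,[[405,138,70]])[0]; print(p, im[int(p[1]),int(p[0])],hsv[int(p[1]),int(p[0])+15])
E
```

```text
clock: 16.85
eef_pos: [633.6, -258.4, 193.8]
tool_rot: [3.135, 0.003, 1.736]
force: [-0.4, 0.3, 0.6]
width: 85.4
gripper_force: 0.0
clock: 18.23
eef_pos: [406.3, 122.9, 190.4]
tool_rot: [3.14, -0.001, 1.731]
force: [-0.1, 0.3, -0.1]
width: 85.3
gripper_force: 0.0
[406.2 122.9 190.3] [ 3.14050235e+00 -1.19655451e-03  1.73043771e+00]
[255.7132512  169.00218181] [136 129 124] [ 23  24 140]
```

View pics/w7.png

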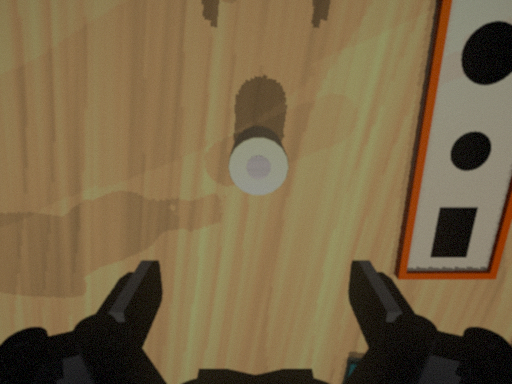

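Run:
```python
from h import *
im,c=cam("wrist"); hsv=cv2.cvtColor(im,cv2.COLOR_RGB2HSV); g=im.max(2)
m=(hsv[...,1]<60)&(g>110)
ce,st,_=blob(m,(258,166)); print(ce,st,unproj(c,ce,70).round(1), unproj(c,st[:2]+(st[2:4]-1)/2,70).round(1))
for uv in ((485,53),(470,151),(455,233)):
  d,st,_=blob(g<60,uv); print(d,st,unproj(c,d,6).round(1))
s=readout.read_state(); P=unproj(c,ce,70)[0]; print(((P-s["eef_pos"])@R.from_euler("xyz",s["tool_rot"]).as_matrix()).round(1))
```

```text
[258.20838052 165.97659494] [ 229  138   59   57 2649] [[406.5 140.8  70. ]] [[406.3 140.8  70. ]]
[488.60570535  53.28995701] [ 462   21   50   64 2559] [[599.8 262.1   6. ]]
[470.66264021 150.63675582] [ 451  132   40   38 1159] [[616.7 174.    6. ]]
[453.41652324 231.767642  ] [ 432  208   45   49 1743] [[631.1  85.9   6. ]]
[ 17.4   3.1 120.3]
```

```bash
python3 -m jog '{"claw":[1,1,1,1,1,1,0,0,0,0,0,0],"xyz":[[0.174,0.031,0],[0,0,0.4],[0,0,0.4],[0,0,0.4],[0,0,0.35],[0,0,0],[0,0,0],[0,0,0],[0,0,0],[0,0,0],[0,0,0],[0,0,0]],"twist":[[0,0,0],[0,0,0],[0,0,0],[0,0,0],[0,0,0],[0,0,0],[0,0,0],[0,0,0],[0,0,0],[0,0,0],[0,0,0],[0,0,0]]}'
```

```text
clock: 19.82
eef_pos: [406.7, 142.7, 36.7]
tool_rot: [3.138, -0.002, 1.734]
force: [0.2, -0.2, 6.6]
width: 48.6
gripper_force: 61.0
```

```bash
python3 -m jog '{"claw":[0,0,0,0,0,0,0,0,0,0,0],"xyz":[[0,0,-0.4],[0,0,-0.5],[0,0,-0.3],[0.056,0.423,0],[0.056,0.423,0],[0.056,0.423,0],[0.056,0.423,0],[0.056,0.423,0],[0,0,0],[0,0,0],[0,0,0]],"twist":[[0,0,0],[0,0,0],[0,0,0],[0,0,0],[0,0,0],[0,0,0],[0,0,0],[0,0,0],[0,0,0],[0,0,0],[0,0,0]]}'
python3 - <<'E'
from h import *
im,c=cam("wrist"); hsv=cv2.cvtColor(im,cv2.COLOR_RGB2HSV); g=im.max(2); s=readout.read_state(); e=s["eef_pos"]; T=R.from_euler("xyz",s["tool_rot"]).as_matrix()
print(e.round(1))
d,st,_=blob(g<60,proj(c,[[601.5,262.3,6]])[0]); D=unproj(c,d,6)[0]; print("disc",d,st,D.round(1))
m=(hsv[...,1]<60)&(g>110); m[:240]=0; m[:,:190]=0; m[:,320:]=0
ce,st,_=blob(m,proj(c,[[e[0],e[1],e[2]+33]])[0]); H=unproj(c,ce,e[2]+33.3)[0]; print("top",ce,st,((H-e)@T).round(1)); print(((D-H)@T).round(1))
cv2.imwrite("pics/w8.png",cv2.cvtColor(im,cv2.COLOR_RGB2BGR))
E
```

```text
clock: 21.2
eef_pos: [608.5, 203.8, 155.7]
tool_rot: [-3.141, -0.002, 1.733]
force: [-0.8, 0.1, -1.5]
width: 48.3
gripper_force: 62.7
[608.7 203.9 155.7]
disc [258.66275954 109.52310784] [ 229   79   60   62 2986] [602.3 263.6   6. ]
top [254.49846193 311.12548065] [ 197  266  117   91 7802] [ -2.6   0.  -33.3]
[ 62.3   3.3 183.2]
```

View pics/w8.png

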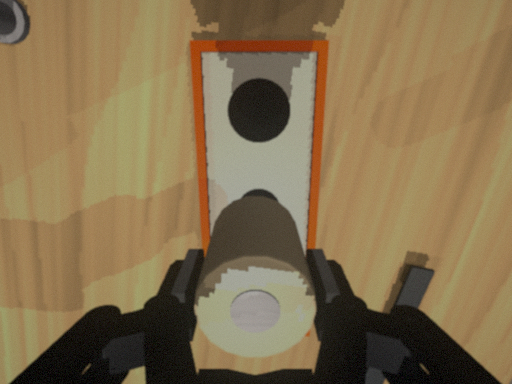

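```bash
python3 -m jog '{"claw":[0,0,0,0,0,0,0,0,0,0,0,0],"xyz":[[0.3,0.027,0],[0.314,0,0],[0,0,0],[0,0,0.35],[0,0,0.35],[0,0,0.3],[0,0,0.08],[0,0,0],[0,0,0],[0,0,0.02],[0,0,0.02],[0,0,0]],"twist":[[0,0,0],[0,0,0],[0,0,0],[0,0,0],[0,0,0],[0,0,0],[0,0,0],[0,0,0],[0,0,0],[0,0,0],[0,0,0],[0,0,0]]}'
```

```text
clock: 22.75
eef_pos: [602.3, 265.3, 43.4]
tool_rot: [3.141, -0.002, 1.734]
force: [-0.6, -0.2, -1.4]
width: 48.7
gripper_force: 62.8
```

```bash
python3 -m jog '{"claw":[1,1,1,1,1,1,1,1],"xyz":[[0,0,0.006],[0,0,0],[0,0,0],[0,0,0],[0,0,-0.3],[0,0,-0.5],[0,0,-0.5],[0,0,-0.3]],"twist":[[0,0,0],[0,0,0],[0,0,0],[0,0,0],[0,0,0],[0,0,0],[0,0,0],[0,0,0]]}';  python3 -m jog '{"claw":[1,1,1,1,1,1,1,1],"xyz":[[0.079,-0.417,0],[0.079,-0.417,0],[0.079,-0.417,0],[0.079,-0.417,0],[0.079,-0.417,0],[0,0,0],[0,0,0],[0,0,0]],"twist":[[0,0,0],[0,0,0],[0,0,0],[0,0,0],[0,0,0],[0,0,0],[0,0,0],[0,0,0]]}'
python3 - <<'E'
from h import *
im,c=cam("wrist"); cv2.imwrite("pics/w9.png",cv2.cvtColor(im,cv2.COLOR_RGB2BGR))
hsv=cv2.cvtColor(im,cv2.COLOR_RGB2HSV); s=readout.read_state(); e=s["eef_pos"]; T=R.from_euler("xyz",s["tool_rot"]).as_matrix()
m=(hsv[...,0]>105)&(hsv[...,0]<130)&(hsv[...,1]>150); p=proj(c,[[388,292,85]])[0]
ce,st,_=blob(m,p); print(p,ce,st,unproj(c,ce,85).round(1),hsv[int(p[1]),int(p[0])])
cv2.imwrite("pics/w9.png",cv2.cvtColor(im,cv2.COLOR_RGB2BGR)); print(e.round(1))
ys,xs=np.nonzero(m); print(np.c_[[hsv[ys[xs==int(ce[0])],int(ce[0]),2]]].T.ravel())
E
```

```text
clock: 23.75
eef_pos: [603.5, 264.9, 205.7]
tool_rot: [3.138, -0.002, 1.733]
force: [0.8, -0.5, 0.5]
width: 85.3
gripper_force: 0.0
clock: 24.75
eef_pos: [391.7, 270.0, 203.0]
tool_rot: [3.14, -0.002, 1.733]
force: [0.1, 0.9, -0.1]
width: 85.4
gripper_force: 0.0
[254.10251771 161.08965228] [259.22945205 150.73972603] [246 137  27  28 584] [[390.7 301.   85. ]] [115 184 144]
[391.6 269.9 202.9]
[104 123 136 133 136 136 134 136 138 136 133 136 140 138 137 139 140 144
 143 144 141 146 140 143 145 148 145]
```

View pics/w9.png

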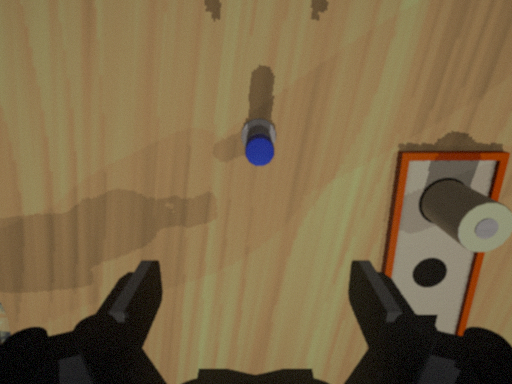

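```bash
python3 -m jog '{"claw":[1,1,1,1,1,1,1,0,0,0,0,0],"xyz":[[0.308,0.041,0],[0,0,0.35],[0,0,0.4],[0,0,0.4],[0,0,0.4],[0,0,0.1],[0,0,0],[0,0,0],[0,0,0],[0,0,0],[0,0,0],[0,0,0]],"twist":[[0,0,0],[0,0,0],[0,0,0],[0,0,0],[0,0,0],[0,0,0],[0,0,0],[0,0,0],[0,0,0],[0,0,0],[0,0,0],[0,0,0]]}';python3 -m jog '{"claw":[0,0],"xyz":[[0,0,0],[0,0,0]],"twist":[[0,0,0],[0,0,0]]}'
```

```text
clock: 26.3
eef_pos: [389.7, 301.9, 38.5]
tool_rot: [3.14, -0.003, 1.734]
force: [0.3, 0.2, 6.7]
width: 22.6
gripper_force: 58.4
clock: 26.55
eef_pos: [389.7, 301.8, 38.5]
tool_rot: [3.14, -0.003, 1.733]
force: [-0.2, -0.8, 6.0]
width: 22.3
gripper_force: 58.4
```

```bash
python3 -m jog '{"claw":[0,0,0,0,0,0,0,0,0,0,0,0],"xyz":[[0,0,-0.4],[0,0,-0.5],[0,0,-0.3],[-0.373,0.337,0],[-0.373,0.337,0],[-0.373,0.337,0],[-0.373,0.337,0],[-0.373,0.337,0],[-0.373,0.337,0],[0,0,0],[0,0,0],[0,0,0]],"twist":[[0,0,0],[0,0,0],[0,0,0],[0,0,0],[0,0,0],[0,0,0],[0,0,0],[0,0,0],[0,0,0],[0,0,0],[0,0,0],[0,0,0]]}'
python3 - <<'E'
from h import *
im,c=cam("wrist"); hsv=cv2.cvtColor(im,cv2.COLOR_RGB2HSV); g=im.max(2); s=readout.read_state(); e=s["eef_pos"]; T=R.from_euler("xyz",s["tool_rot"]).as_matrix()
print(e.round(1))
for q in ((616,173.5,6),(631,85,6)):
  d,st,_=blob(g<60,proj(c,[q])[0]); D=unproj(c,d,6)[0]; print("disc",d,st,D.round(1),((D-e)@T).round(1))
m=(hsv[...,0]>105)&(hsv[...,0]<130)&(hsv[...,1]>150); m[:200]=0
ce,st,_=blob(m,proj(c,[[e[0],e[1],e[2]+46.5]])[0]); H=unproj(c,ce,e[2]+46.5)[0]; print("top",ce,st,((H-e)@T).round(1))
m=(hsv[...,1]<60)&(g>110); ce,st,_=blob(m,proj(c,[[601.5,262.5,76]])[0]); print("beech",ce,st,unproj(c,ce,76).round(1))
cv2.imwrite("pics/w10.png",cv2.cvtColor(im,cv2.COLOR_RGB2BGR))
E
```

```text
clock: 28.05
eef_pos: [623.8, 114.8, 157.1]
tool_rot: [-3.14, -0.003, 1.735]
force: [0.1, 0.1, -2.5]
width: 22.4
gripper_force: 59.7
[624.  114.8 157.3]
disc [258.24205845 109.78017789] [ 237   87   44   46 1574] [616.9 174.4   6. ] [ 59.5   2.9 151.4]
disc [258.08231173 192.72329247] [ 238  179   41   35 1142] [629.3  99.9   6. ] [-15.9   3.  151.2]
top [254.68122271 314.85888302] [ 222  271   66   86 4351] [  6.6   0.1 -46.5]
beech [259.44096926 120.50699189] [  200     3   117   248 18736] [[617.4 173.3  76. ]]
```

View pics/w10.png

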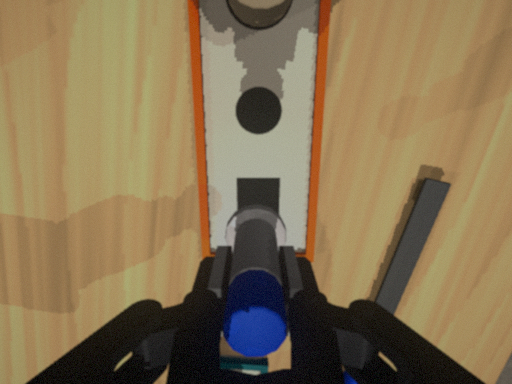

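Run:
```python
from h import *
im,c=cam("wrist"); s=readout.read_state(); e=s["eef_pos"]; T=R.from_euler("xyz",s["tool_rot"]).as_matrix()
for u,v,z in ((255.5,205,-38.5),(255.5,205,-30.5),(225.5,228,-30.5),(286,228,-30.5),(254.5,356.5,46.5),(254.5,296.5,46.5),(222,325,46.5),(287.5,325,46.5)):
  print(u,v,((unproj(c,(u,v),e[2]+z)[0]-e)@T).round(1))
cr=cv2.resize(cv2.cvtColor(im[190:370,180:330],cv2.COLOR_RGB2BGR),None,fx=4,fy=3.3); cv2.imwrite("pics/w11.png",np.clip(cr.astype(int)*2,0,255).astype(np.uint8)[:,:])
```

```text
255.5 205 [15.1  0.5 38.5]
255.5 205 [18.2  0.5 30.5]
225.5 228 [  4.1 -16.7  30.5]
286 228 [ 4.1 17.9 30.5]
254.5 356.5 [-11.8   0.1 -46.5]
254.5 296.5 [ 14.3   0.1 -46.5]
222 325 [  2.3 -11.4 -46.5]
287.5 325 [  2.3  11.8 -46.5]
```

View pics/w11.png

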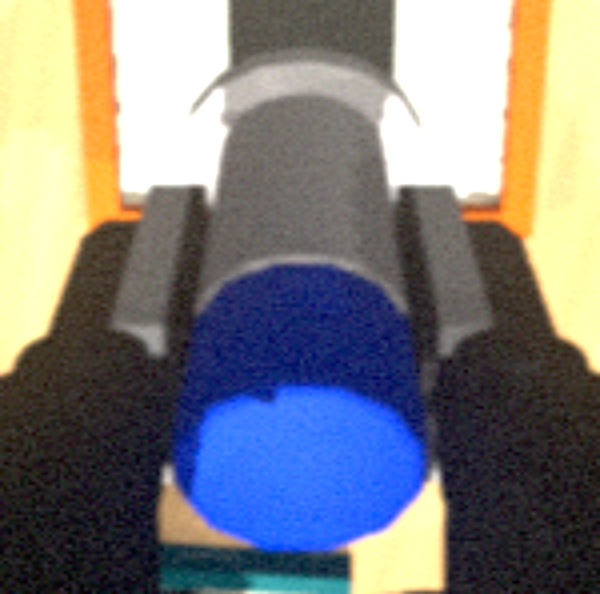

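```bash
python3 -m jog '{"claw":[0,0,0,0,0,0,0,0,0,0,0,0],"xyz":[[0.3,0.021,0],[0.297,0,0],[0,0,0],[0,0,0.35],[0,0,0.35],[0,0,0.3],[0,0,0.08],[0,0,0],[0,0,0],[0,0,0.02],[0,0,0.02],[0,0,0]],"twist":[[0,0,0],[0,0,0],[0,0,0],[0,0,0],[0,0,0],[0,0,0],[0,0,0],[0,0,0],[0,0,0],[0,0,0],[0,0,0],[0,0,0]]}'
```

```text
clock: 29.65
eef_pos: [617.4, 172.7, 45.7]
tool_rot: [3.141, -0.002, 1.734]
force: [0.8, -0.4, -2.6]
width: 22.2
gripper_force: 59.8
```

```bash
python3 -m jog '{"claw":[0,0,1,1,1,1,1,1,1,1],"xyz":[[0.013,-0.007,0.008],[0,0,0],[0,0,0],[0,0,0],[0,0,0],[0,0,-0.3],[0,0,-0.5],[0,0,-0.5],[0,0,-0.25],[0,0,0]],"twist":[[0,0,0],[0,0,0],[0,0,0],[0,0,0],[0,0,0],[0,0,0],[0,0,0],[0,0,0],[0,0,0],[0,0,-0.033]]}';  python3 -m jog '{"claw":[1,1,1,1,1,1,1,1,1,1,1,1],"xyz":[[-0.412,-0.385,0],[-0.412,-0.385,0],[-0.412,-0.385,0],[-0.412,-0.385,0],[-0.412,-0.385,0],[-0.412,-0.385,0],[-0.412,-0.385,0],[-0.412,-0.385,0],[-0.412,-0.385,0],[0,0,0],[0,0,0],[0,0,0]],"twist":[[0,0,0],[0,0,0],[0,0,0],[0,0,0],[0,0,0],[0,0,0],[0,0,0],[0,0,0],[0,0,0],[0,0,0],[0,0,0],[0,0,0]]}'
python3 - <<'E'
from h import *
im,c=cam("wrist"); hsv=cv2.cvtColor(im,cv2.COLOR_RGB2HSV); g=im.max(2); s=readout.read_state(); e=s["eef_pos"]; T=R.from_euler("xyz",s["tool_rot"]).as_matrix()
print(e.round(1),s["tool_rot"],T[:2,:2])
p=proj(c,[[377.8,-270.6,55]])[0]
m=(hsv[...,1]<60)&(g>100); k=cv2.morphologyEx(m.astype(np.uint8),cv2.MORPH_CLOSE,np.ones((9,9)))
n,l,st,ce=cv2.connectedComponentsWithStats(k); i=l[int(p[1]),int(p[0])]; print(i,st[i],p)
w=unproj(c,np.argwhere(l==i)[:,::-1],55)[:,:2].astype(np.float32); r=cv2.minAreaRect(w); print(r,w.mean(0)); print(((np.r_[r[0],55]-e)@T).round(1))
cv2.imwrite("pics/w12.png",cv2.cvtColor(im,cv2.COLOR_RGB2BGR))
E
```

```text
clock: 30.9
eef_pos: [618.3, 173.5, 202.7]
tool_rot: [3.136, -0.001, 1.84]
force: [-0.8, -0.2, -0.7]
width: 85.3
gripper_force: 0.0
clock: 32.4
eef_pos: [380.8, -274.0, 199.0]
tool_rot: [3.141, -0.002, 1.84]
force: [0.2, 0.5, 0.4]
width: 85.3
gripper_force: 0.0
[ 380.8 -274.   199. ] [ 3.14095945e+00 -2.25785453e-03  1.84005743e+00] [[-0.26601856  0.96396791]
 [ 0.96396526  0.26601781]]
2 [ 232  145   40   59 2145] [252.32338431 174.29629855]
((377.26702880859375, -271.2879333496094), (35.403865814208984, 53.88818359375), 15.371703147888184) [ 377.07584 -270.58224]
[  3.3  -2.8 144. ]
```

```bash
python3 -m jog '{"claw":[1,1,1,1,1,1,1,1,1],"xyz":[[0.037,-0.028,0.2],[0,0,0.4],[0,0,0.4],[0,0,0.4],[0,0,0.2],[0,0,0.1],[0,0,0.04],[0,0,0],[0,0,0]],"twist":[[0,0,0],[0,0,0],[0,0,0],[0,0,0],[0,0,0],[0,0,0],[0,0,0],[0,0,0],[0,0,0]]}'; python3 -m jog '{"claw":[0,0,0,0,0,0],"xyz":[[0,0,0],[0,0,0],[0,0,0],[0,0,0],[0,0,0],[0,0,0]],"twist":[[0,0,0],[0,0,0],[0,0,0],[0,0,0],[0,0,0],[0,0,0]]}'
```

```text
clock: 33.58
eef_pos: [376.8, -272.5, 25.8]
tool_rot: [3.14, -0.001, 1.837]
force: [0.2, 0.3, -0.5]
width: 85.6
gripper_force: 0.0
clock: 34.33
eef_pos: [376.5, -272.3, 25.5]
tool_rot: [3.141, -0.001, 1.837]
force: [0.4, 0.4, 6.4]
width: 34.9
gripper_force: 60.0
```

```bash
python3 -m jog '{"claw":[0,0,0,0,0,0,0,0,0,0,0,0],"xyz":[[0,0,-0.4],[0,0,-0.5],[0,0,-0.4],[0,0,0],[0.388,0.386,0],[0.388,0.386,0],[0.388,0.386,0],[0.388,0.386,0],[0.388,0.386,0],[0.388,0.386,0],[0.388,0.386,0],[0.388,0.386,0]],"twist":[[0,0,0],[0,0,0],[0,0,0],[0,0,0.033],[0,0,0],[0,0,0],[0,0,0],[0,0,0],[0,0,0],[0,0,0],[0,0,0],[0,0,0]]}'; python3 -m jog '{"claw":[0,0,0],"xyz":[[0,0,0],[0,0,0],[0,0,0]],"twist":[[0,0,0],[0,0,0],[0,0,0]]}';  python3 - <<'E'
from h import *
im,c=cam("wrist"); s=readout.read_state(); print(s["eef_pos"].round(1),s["tool_rot"])
cv2.imwrite("pics/w13.png",cv2.cvtColor(im,cv2.COLOR_RGB2BGR))
E
```

```text
clock: 35.83
eef_pos: [630.8, 85.6, 154.8]
tool_rot: [-3.14, -0.002, 1.734]
force: [1.0, -0.4, -3.2]
width: 34.8
gripper_force: 61.7
clock: 36.2
eef_pos: [629.8, 82.0, 155.5]
tool_rot: [-3.141, -0.001, 1.731]
force: [-0.2, -0.1, -2.6]
width: 35.1
gripper_force: 61.6
[630.   82.1 155.7] [-3.14102121e+00 -1.28472270e-03  1.73083172e+00]
```

View pics/w13.png

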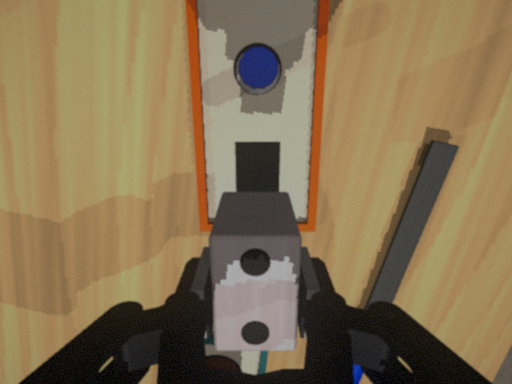

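Run:
```python
from h import *
im,c=cam("wrist"); s=readout.read_state(); e=s["eef_pos"]; T=R.from_euler("xyz",s["tool_rot"]).as_matrix()
g=im.max(2); m=g<60
print("far edge", [int(np.argmax(m[120:,u]))+120 for u in (245,258,270)], np.nonzero(m[160])[0][[0,-1]], [x for x in np.nonzero(m[160])[0] if 200<x<310][::100])
r=[x for x in np.nonzero(m[160])[0] if 215<x<310]; print(r[0],r[-1])
zt=29.5
for u,v,z in ((255,235,zt+e[2]),(255,350,zt+e[2]),(213,300,zt+e[2]),(299,300,zt+e[2]),(258,141.5,6),(r[0]-.5,160,6),(r[-1]+.5,160,6)):
  print(u,v,((unproj(c,(u,v),z)[0]-e)@T).round(1))
hsv=cv2.cvtColor(im,cv2.COLOR_RGB2HSV); b=(hsv[...,0]>105)&(hsv[...,0]<130)&(hsv[...,1]>150)
ce,st,_=blob(b,(257,67)); print("axle top",st,unproj(c,ce,91).round(1))
```

```text
far edge [143, 143, 143] [236 425] [np.int64(236)]
236 277
255 235 [ 28.8   0.2 -29.5]
255 350 [-25.9   0.1 -29.5]
213 300 [ -0.3 -16.8 -29.5]
299 300 [ -0.3  18.  -29.5]
258 141.5 [ 32.    2.7 149.9]
235.5 160 [ 15.3 -17.5 149.9]
277.5 160 [ 15.3  20.3 149.9]
axle top [ 239   47   38   41 1186] [[617.4 172.5  91. ]]
```

```bash
python3 -m jog '{"claw":[0,0,0,0,0,0,0,0,0,0,0,0],"xyz":[[0,0.01,0],[0,0,0],[0,0,0.35],[0,0,0.35],[0,0,0.35],[0,0,0.12],[0,0,0],[0,0,0],[0,0,0.02],[0,0,0.02],[0,0,0],[0,0,0]],"twist":[[0,0,-0.001],[0,0,0],[0,0,0],[0,0,0],[0,0,0],[0,0,0],[0,0,0],[0,0,0],[0,0,0],[0,0,0],[0,0,0],[0,0,0]]}'
```

```text
clock: 37.8
eef_pos: [631.7, 84.2, 34.8]
tool_rot: [3.141, -0.002, 1.737]
force: [0.6, 0.5, -2.5]
width: 35.4
gripper_force: 61.6
```

```bash
python3 -m jog '{"claw":[0,0,0,0],"xyz":[[-0.015,0,0.01],[0,0,0.02],[0,0,0],[0,0,0]],"twist":[[0,0,0],[0,0,0],[0,0,0],[0,0,0]]}'
```

```text
clock: 38.3
eef_pos: [631.8, 82.7, 31.6]
tool_rot: [3.142, -0.002, 1.737]
force: [0.7, -0.5, -2.9]
width: 35.0
gripper_force: 61.7
```

Release, lift, and back off so the top camera sees everything; then verify numerically.

```bash
python3 -m jog '{"claw":[1,1,1,1,1,1,1,1,1,1],"xyz":[[0,0,0.004],[0,0,0],[0,0,0],[0,0,0],[0,0,-0.3],[0,0,-0.5],[0,0,-0.5],[0,0,-0.5],[-0.3,0,0],[0,0,0]],"twist":[[0,0,0],[0,0,0],[0,0,0],[0,0,0],[0,0,0],[0,0,0],[0,0,0],[0,0,0],[0,0,0],[0,0,0]]}';python3 -m jog '{"claw":[1,1,1,1,1,1,1],"xyz":[[-0.3,-0.45,0],[-0.3,-0.45,0],[0,-0.5,0],[0,-0.5,0],[0,0,0],[0,0,0],[0,0,0]],"twist":[[0,0,0],[0,0,0],[0,0,0],[0,0,0],[0,0,0],[0,0,0],[0,0,0]]}'
python3 - <<'E'
from h import *
im,c=cam("top"); hsv=cv2.cvtColor(im,cv2.COLOR_RGB2HSV); g=im.max(2)
def loc(name,m,P,box=14):
  p=proj(c,[P])[0]; q=np.zeros_like(m); u,v=p.round().astype(int); q[v-box:v+box,u-box:u+box]=m[v-box:v+box,u-box:u+box]
  try:
    k=cv2.morphologyEx(q.astype(np.uint8),cv2.MORPH_CLOSE,np.ones((3,3))); n,l,st,ce=cv2.connectedComponentsWithStats(k); i=1+np.argmax(st[1:,4])
    w=unproj(c,np.argwhere(l==i)[:,::-1],P[2])[:,:2].astype(np.float32); r=cv2.minAreaRect(w)
    print(name,st[i].tolist(),"c",w.mean(0).round(1),"rect",np.round(r[0],1),np.round(r[1],1),round(r[2],1))
  except Exception as ex: print(name,ex)
loc("hub",g<45,(623,-160,86),6)
loc("brown",(hsv[...,0]<14)&(hsv[...,1]>110)&(g<130),(623,-160,86))
loc("hinge",(hsv[...,0]>14)&(hsv[...,0]<28)&(hsv[...,1]>130),(630,-256,61))
loc("axle",(hsv[...,0]>105)&(hsv[...,0]<130)&(hsv[...,1]>120),(616,173,91),10)
loc("beech",(hsv[...,1]<60)&(g>90),(601,262,76),9)
loc("stop",(hsv[...,1]<45)&(g>90),(631,84,61),10)
for n,P in (("orange",(615,172,12)),("teal",(626,-208,12))):
  p=proj(c,[P])[0]; m=((hsv[...,0]<12)&(hsv[...,1]>150)&(g>90)) if n=="orange" else ((hsv[...,0]>82)&(hsv[...,0]<105)&(hsv[...,1]>110))
  q=np.zeros_like(m); u,v=p.astype(int); B=(50,26) if n=="orange" else (37,24); q[v-B[1]:v+B[1],u-B[0]:u+B[0]]=m[v-B[1]:v+B[1],u-B[0]:u+B[0]]
  w=unproj(c,np.argwhere(q)[:,::-1],12)[:,:2].astype(np.float32); print(n,len(w),cv2.minAreaRect(w))
print(readout.read_state()["eef_pos"])
for n in ["beech_roller","stop_block","axle","leather_roller","clamp_shoe"]:
  print(n,[(np.round(b["rect"],1).tolist(),round(b["score"],2)) for b in optics.boxes_of("top",n)][:1])
E
```

```text
clock: 39.55
eef_pos: [637.2, 49.6, 212.4]
tool_rot: [3.14, 0.0, 1.732]
force: [-0.2, 0.9, -0.1]
width: 85.4
gripper_force: 0.0
clock: 40.42
eef_pos: [460.8, -37.3, 211.0]
tool_rot: [3.14, -0.001, 1.738]
force: [-0.1, 1.0, -0.2]
width: 85.1
gripper_force: 0.0
hub [318, 167, 8, 7, 43] c [ 621.8 -161. ] rect [ 621.5 -160.1] [19.  21.8] 1.0
brown [311, 163, 20, 18, 234] c [ 615.4 -156.4] rect [ 615.2 -155.4] [48.5 62.7] 45.9
hinge [344, 164, 18, 13, 198] c [ 628.4 -261.2] rect [ 627.8 -261.7] [38.7 53.8] 1.0
axle [213, 168, 7, 7, 41] c [611.9 169.5] rect [611.5 169. ] [19.1 18.7] 1.8
beech [178, 166, 18, 18, 301] c [602.1 264. ] rect [601.3 263.4] [54.6 53.8] 2.2
stop [234, 157, 20, 20, 330] c [634.4  84.7] rect [632.9  85. ] [61.6 60.8] 1.2
orange 362 ((614.3694458007812, 174.05364990234375), (110.45027160644531, 289.21148681640625), 9.572251319885254)
teal 20 ((630.1461181640625, -233.248291015625), (30.6126651763916, 8.944561004638672), 12.102121353149414)
[460.57137743 -37.44045431 210.95238511]
beech_roller [([304.4, 157.4, 60.0, 34.7], 0.74)]
stop_block [([235.3, 163.2, 20.8, 13.5], 0.63)]
axle [([211.4, 168.2, 13.7, 13.1], 0.48)]
leather_roller [([310.4, 161.7, 22.1, 18.5], 0.66)]
clamp_shoe []
```

```bash
python3 -m jog '{"claw":[1,1,1,1,1,1,1,1,1],"xyz":[[0.391,0.313,-0.1],[0.391,0.313,-0.1],[0.391,0.313,-0.1],[0.391,0.313,-0.1],[0.391,0.313,-0.1],[0.391,0.313,-0.1],[0,0,0],[0,0,0],[0,0,0]],"twist":[[0,0,0],[0,0,0],[0,0,0],[0,0,0],[0,0,0],[0,0,0],[0,0,0],[0,0,0],[0,0,0]]}'
cat > chk.py <<'E'
from h import *
import sys
im,c=cam("wrist"); hsv=cv2.cvtColor(im,cv2.COLOR_RGB2HSV); g=im.max(2); s=readout.read_state(); e=s["eef_pos"]; print(e.round(1))
h,S=hsv[...,0],hsv[...,1]
O=dict(ctr=(616,173.2,12),yaw=.1636,size=(110,290),rim=((h<12)|(h>174))&(S>150)&(g>70))
T=dict(ctr=(627,-206.5,12),yaw=.075,size=(110,210),rim=(h>82)&(h<105)&(S>100)&(g>30))
t=O if sys.argv[1]=="o" else T
P=unproj(c,np.stack(np.meshgrid(np.arange(512),np.arange(384)),-1).reshape(-1,2),12)[:,:2].reshape(384,512,2)
def loc(P,a): return (P-np.array(a[0]))@np.array([[np.cos(a[1]),-np.sin(a[1])],[np.sin(a[1]),np.cos(a[1])]])
L=loc(P,(t["ctr"][:2],t["yaw"])); box=(abs(L[...,0])<t["size"][0]/2+8)&(abs(L[...,1])<t["size"][1]/2+8)&((abs(L[...,0])>38)|(abs(L[...,1])>t["size"][1]/2-16))
r=cv2.minAreaRect(P[t["rim"]&box].astype(np.float32)); print("rim",np.round(r[0],1),np.round(r[1],1),round(r[2],2))
yaw=np.radians(r[2]); yaw=yaw-np.pi/2*round((yaw-t["yaw"])/(np.pi/2)); fr=(r[0],yaw)
def part(name,m,xy,z,rad):
  ctr=np.array(fr[0])+np.array([[np.cos(yaw),-np.sin(yaw)],[np.sin(yaw),np.cos(yaw)]])@np.array(xy)
  Q=unproj(c,np.stack(np.meshgrid(np.arange(512),np.arange(384)),-1).reshape(-1,2),z)[:,:2].reshape(384,512,2)
  k=cv2.morphologyEx((m&(np.hypot(*(Q-ctr).transpose(2,0,1))<rad)).astype(np.uint8),cv2.MORPH_CLOSE,np.ones((7,7)))
  n,l,st,ce=cv2.connectedComponentsWithStats(k); i=1+np.argmax(st[1:,4]); w=Q[l==i].astype(np.float32); q=cv2.minAreaRect(w)
  print(name,"off c",(loc(w.mean(0),fr)-xy).round(1),"rect",(loc(np.array(q[0]),fr)-xy).round(1),np.round(q[1],1),round((q[2]-r[2]+45)%90-45,1))
if t is O:
  part("beech",(S<70)&(g>90),(0,90),76,30); part("axle",(h>105)&(h<130)&(S>140),(0,0),91,25); part("stop",(S<60)&(g>90),(0,-90),61,36)
else:
  part("hub",g<50,(0,48),86,20); part("leather",(h<14)&(S>100)&(g<140),(0,48),86,32); part("hinge",(h>14)&(h<28)&(S>140),(0,-48),61,40)
E
python3 chk.py o
```

```text
clock: 41.85
eef_pos: [605.6, 222.9, 271.5]
tool_rot: [-3.141, -0.001, 1.734]
force: [0.1, 0.4, 0.5]
width: 85.5
gripper_force: 0.0
[605.6 223.1 271.6]
rim [616.3 178.2] [109.  281.1] 9.55
beech off c [0.  0.7] rect [ 0.3 -0. ] [59.1 59.3] 44.2
axle off c [ 0. -5.] rect [ 0.1 -5. ] [21.2 20.5] -0.2
stop off c [-0.  -0.2] rect [ 0.2 -0.4] [71.3 63.3] -0.2
```

```bash
cat >> chk.py <<'E'
def show(p,z,d):
  u,v=proj(c,[[*p,z]])[0].round().astype(int)
  print(u,v); print("row",[tuple(int(a) for a in im[v,x]) for x in range(u-d,u+d+1,4)]); print("col",[tuple(int(a) for a in im[y,u]) for y in range(v-d,v+d+1,4)])
if t is O:
  show((601.5,262.5),76,36); show((631.3,84.3),61,40)
  q=[x for x in proj(c,[[616.3+.1636*145+dx,173.5-145+dy,12] for dx,dy in ((0,0),)])]; u,v=q[0].astype(int); print("rim-y",q,[tuple(int(a) for a in im[y,u]) for y in range(v-12,min(v+12,384),2)])
E
python3 chk.py o
```

```text
[605.7 223.3 271.7]
rim [616.  178.4] [109.2 280.8] 9.36
beech off c [0.  0.7] rect [-0.1 -0.1] [59.5 59.2] -0.0
axle off c [ 0.3 -5.2] rect [ 0.3 -5.2] [21.6 22.3] 25.4
stop off c [ 0.1 -0.2] rect [-0.3 -1.2] [71.2 63.6] 2.1
257 126
row [(134, 126, 106), (140, 129, 112), (140, 129, 112), (140, 131, 111), (148, 149, 127), (150, 152, 128), (150, 151, 128), (143, 140, 129), (135, 131, 125), (139, 132, 131), (136, 130, 127), (138, 134, 128), (147, 146, 128), (149, 151, 130), (148, 148, 126), (145, 146, 117), (148, 141, 121), (151, 142, 122), (150, 141, 121)]
col [(100, 94, 82), (108, 99, 87), (57, 47, 35), (123, 120, 94), (144, 146, 123), (149, 151, 126), (150, 150, 123), (136, 132, 128), (137, 132, 127), (139, 132, 131), (127, 122, 120), (136, 131, 127), (153, 151, 134), (154, 154, 136), (150, 153, 135), (130, 128, 114), (102, 97, 84), (101, 91, 81), (99, 94, 80)]
257 274
row [(139, 107, 68), (151, 88, 31), (148, 148, 135), (146, 145, 128), (148, 146, 131), (148, 148, 133), (148, 147, 129), (149, 148, 150), (146, 149, 150), (148, 148, 153), (149, 150, 152), (144, 145, 148), (148, 149, 149), (150, 150, 154), (148, 148, 145), (150, 152, 145), (146, 148, 141), (147, 150, 141), (148, 141, 125), (151, 82, 34), (141, 108, 70)]
col [(39, 40, 37), (67, 61, 62), (66, 60, 59), (63, 59, 57), (65, 63, 60), (100, 95, 95), (104, 108, 105), (42, 41, 33), (78, 80, 77), (149, 150, 150), (149, 150, 152), (149, 149, 150), (106, 107, 107), (43, 40, 35), (94, 93, 93), (154, 135, 99), (148, 132, 91), (148, 132, 90), (150, 134, 90), (148, 132, 89), (150, 131, 87)]
rim-y [array([256.45756483, 288.85368557])] [(150, 149, 152), (150, 148, 152), (152, 152, 155), (119, 120, 120), (45, 40, 36), (50, 42, 37), (51, 47, 40), (105, 104, 103), (148, 142, 137), (150, 126, 89), (146, 126, 85), (148, 129, 90)]
```

```bash
cat > chk2.py <<'E'
from h import *
from scipy.optimize import minimize
im,c=cam("wrist"); I=cv2.GaussianBlur(im,(3,3),0).astype(int); g=I.max(2); hsv=cv2.cvtColor(im,cv2.COLOR_RGB2HSV)
def sp(m,P,z,rad):
  u,v=proj(c,[[*P,z]])[0]; ys,xs=np.mgrid[:384,:512]; k=m&(np.hypot(xs-u,ys-v)<rad)
  n,l,st,ce=cv2.connectedComponentsWithStats(k.astype(np.uint8)); i=1+np.argmax(st[1:,4]); W=unproj(c,ce[i],z)[0][:2]; print(st[i].tolist(),W.round(1)); return W
B=sp(I[...,0]-I[...,2]<14,(601.5,262.5),76,15)
A=sp((hsv[...,0]>105)&(hsv[...,0]<130)&(hsv[...,1]>140),(616.5,173),91,18)
S1=sp(g<70,(631.3-.163*13,84.3+13),61,9); S2=sp(g<70,(631.3+.163*13,84.3-13),61,9); S=(S1+S2)/2
print("stop",S.round(1),"stop yaw",np.degrees(np.arctan2(*(S1-S2)*[-1,1])).round(1))
# rim samples: outer side edges at both y ends from orange pixels
r=((hsv[...,0]<12)|(hsv[...,0]>174))&(hsv[...,1]>140)&(g>60)
pts=np.argwhere(r)[:,::-1]; w=unproj(c,pts,12)[:,:2]; d=w-[616,173.3]; a=.1636
x=d@[np.cos(a),np.sin(a)]; y=d@[-np.sin(a),np.cos(a)]; k=(abs(x)<62)&(abs(y)<152); x,y=x[k],y[k]
print("x",np.percentile(x,[.5,99.5]).round(1),"y",np.percentile(y,[.3,1,99,99.7]).round(1), "corners y", y[x<-45].min().round(1),y[x<-45].max().round(1),y[x>45].min().round(1),y[x>45].max().round(1))
for n,q,t in (("beech",B,90),("axle",A,0),("stop",S,-90)):
  dd=q-[616,173.3]; print(n,(dd@[np.cos(a),np.sin(a)]).round(1),(dd@[-np.sin(a),np.cos(a)]-t).round(1))
E
python3 chk2.py
```

```text
[250, 118, 18, 19, 274] [603.1 262.6]
[248, 206, 20, 20, 329] [617.  173.4]
[254, 260, 8, 6, 39] [629.3 100.1]
[254, 284, 7, 6, 35] [634.5  66.4]
stop [631.9  83.3] stop yaw 8.8
x [-53.   55.2] y [-135.1 -135.1  144.6  145.7] corners y -127.0 145.7 -133.5 143.5
beech 1.8 0.2
axle 1.0 -0.1
stop 1.0 -1.4
```

```bash
python3 -m jog '{"claw":[1,1,1,1,1,1,1,1,1,1],"xyz":[[-0.535,-0.07,0],[-0.535,-0.07,0],[-0.535,-0.07,0],[-0.535,-0.07,0],[-0.535,-0.07,0],[-0.535,-0.07,0],[-0.535,-0.07,0],[0,0,0],[0,0,0],[0,0,0]],"twist":[[0,0,0],[0,0,0],[0,0,0],[0,0,0],[0,0,0],[0,0,0],[0,0,0],[0,0,0],[0,0,0],[0,0,0]]}'
python3 chk.py t
python3 - <<'E'
from h import *
im,c=cam("wrist"); hsv=cv2.cvtColor(im,cv2.COLOR_RGB2HSV); g=im.max(2)
m=(hsv[...,0]>80)&(hsv[...,0]<108)&(hsv[...,1]>90)&(g>25)
w=unproj(c,np.argwhere(m)[:,::-1],12)[:,:2]; d=w-[627,-206.5]; a=.075
x=d@[np.cos(a),np.sin(a)]; y=d@[-np.sin(a),np.cos(a)]; k=(abs(x)<62)&(abs(y)<112); x,y=x[k],y[k]
print(np.percentile(x,[.3,1,99,99.7]).round(1),np.percentile(y,[.3,1,99,99.7]).round(1),[f(y[b]).round(1) for b in (x<-45,x>45) for f in (np.min,np.max)])
E
```

```text
clock: 43.25
eef_pos: [619.7, -150.9, 270.7]
tool_rot: [3.141, -0.003, 1.739]
force: [0.3, 0.9, 0.2]
width: 85.5
gripper_force: 0.0
[ 619.7 -150.9  270.8]
rim [ 627.2 -205.8] [106.2 206.3] 4.34
hub off c [-0.1 -1.6] rect [-0.  -1.6] [25.2 25.3] -40.2
leather off c [-0.6  3.2] rect [-1.   1.4] [52.4 60.4] 6.8
hinge off c [ 0.8 -5.7] rect [ 0.4 -6.1] [37.9 53.9] 0.2
[-52.9 -52.7  53.2  53.4] [-102.7 -102.2  103.6  103.9] [np.float64(-102.3), np.float64(103.8), np.float64(-102.6), np.float64(103.7)]
```

```bash
python3 -m jog '{"claw":[1,1,1,1,1,1,1,1,1],"xyz":[[0,0,0],[-0.53,0.02,0],[-0.532,0.021,0],[0,0,0.4],[0,0,0.4],[0,0,0.4],[0,0,0.1],[0,0,0],[0,0,0]],"twist":[[0,0,0.0296],[0,0,0],[0,0,0],[0,0,0],[0,0,0],[0,0,0],[0,0,0],[0,0,0],[0,0,0]]}'; python3 -c "
from h import *
import numpy as np
im,c=cam('wrist'); hsv=cv2.cvtColor(im,cv2.COLOR_RGB2HSV); s=readout.read_state(); e=s['eef_pos']; T=R.from_euler('xyz',s['tool_rot']).as_matrix(); print(e,s['tool_rot'])
m=(hsv[...,0]>14)&(hsv[...,0]<28)&(hsv[...,1]>140); u,v=proj(c,[[631,-260,61]])[0].astype(int); print(u,v)
Q=unproj(c,np.argwhere(np.ones((384,512)))[:,::-1],61)[:,:2].reshape(384,512,2); k=m&(np.hypot(*(Q-[631,-260]).transpose(2,0,1))<36); r=cv2.minAreaRect(Q[k].astype(np.float32)); print(r,((np.r_[r[0],61]-e)@T).round(1))"
```

```text
clock: 44.48
eef_pos: [632.4, -258.9, 142.8]
tool_rot: [3.139, 0.0, 1.644]
force: [0.1, -0.3, -0.3]
width: 85.4
gripper_force: 0.0
[ 632.3191387  -258.87204166  142.75062888] [ 3.13861882e+00 -4.70846086e-05  1.64400258e+00]
252 204
((632.3052978515625, -259.2982482910156), (38.68146514892578, 54.021514892578125), 4.09142541885376) [-0.4 -0.3 81.8]
```

```bash
python3 -m jog '{"claw":[1,1,1,1,1,1,0,0,0,0,0,0],"xyz":[[0.02,0,0.3],[0,0,0.35],[0,0,0.3],[0,0,0.12],[0,0,0.04],[0,0,0],[0,0,0],[0,0,0],[0,0,0],[0,0,0],[0,0,0],[0,0,0]],"twist":[[0,0,0],[0,0,0],[0,0,0],[0,0,0],[0,0,0],[0,0,0],[0,0,0],[0,0,0],[0,0,0],[0,0,0],[0,0,0],[0,0,0]]}'
```

```text
clock: 46.02
eef_pos: [631.6, -256.4, 30.5]
tool_rot: [3.14, -0.001, 1.644]
force: [-1.0, 0.3, 5.0]
width: 38.9
gripper_force: 61.3
```

```bash
python3 -m jog '{"claw":[0,0,0,0,0],"xyz":[[0,0,-0.05],[0,0,0],[0.02,0,0],[0,0,0],[0,0,0]],"twist":[[0,0,0],[0,0,0],[0,0,0],[0,0,0],[0,0,0]]}'
```

```text
clock: 46.65
eef_pos: [630.8, -254.0, 34.5]
tool_rot: [-3.141, -0.002, 1.644]
force: [-0.7, 0.9, -2.2]
width: 39.0
gripper_force: 60.5
```

Moved +2.4 mm in y. Lower, release, lift and withdraw, then a final check.

```bash
python3 -m jog '{"claw":[0,0,0,1,1,1,1,1,1,1,1,1],"xyz":[[0,0,0.03],[0,0,0.008],[0,0,0],[0,0,0],[0,0,0],[0,0,0],[0,0,-0.3],[0,0,-0.5],[0,0,-0.5],[0,0,-0.5],[0,0,-0.5],[0,0,0]],"twist":[[0,0,0],[0,0,0],[0,0,0],[0,0,0],[0,0,0],[0,0,0],[0,0,0],[0,0,0],[0,0,0],[0,0,0],[0,0,0],[0,0,0]]}'; python3 -m jog '{"claw":[1,1,1,1,1],"xyz":[[0.5,-0.06,0],[0.5,-0.06,0],[0,0,0],[0,0,0],[0,0,0]],"twist":[[0,0,0],[0,0,0],[0,0,0],[0,0,0],[0,0,0]]}'; python3 chk.py t
```

```text
clock: 48.15
eef_pos: [632.8, -256.5, 266.1]
tool_rot: [3.134, 0.003, 1.644]
force: [0.6, 0.3, -0.8]
width: 85.5
gripper_force: 0.0
clock: 48.78
eef_pos: [611.4, -157.3, 260.9]
tool_rot: [-3.141, -0.001, 1.642]
force: [0.4, 0.5, 0.5]
width: 85.6
gripper_force: 0.0
[ 611.4 -157.3  260.9]
rim [ 627.2 -206. ] [106.4 206.1] 4.19
hub off c [-0.2 -1.4] rect [-0.5 -1.5] [25.6 25.9] 44.7
leather off c [-0.8  3.5] rect [-0.7  1.8] [52.7 60.2] 2.0
hinge off c [ 0.2 -3.2] rect [-0.2 -4. ] [37.9 53.5] -0.4
```

```bash
python3 -c "
from cell import order; print(order.finish_job())"
```

```text
the job is handed in; nothing more can be done
None
```

I handed the job in at about 49 s: all five parts stand upright on their silhouettes, by my measurements within about 1.5 mm of centre with the blocks square to within about 1°, the bystanders were not touched, and I viewed 16 pictures, over the limit of 14.

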